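# Return the green gauge from the parts bin to its slot

### The job

The green-handled flat gauge has been left among the parts in the yellow bin. Pick it out and slide its blade, handle level and right way up, into the slot of the empty green holder until it is fully home, with the handle up against the holder, then let go. Keep all the other parts in the bin and do not disturb the blue gauge in its holder.

Things in the scene. Friction and masses are not known exactly. Their poses are not given: they have to be found in the camera images.
- gauge_green: flat gauge: green block handle 80 x 28 x 26 mm high, and from its front end a steel blade 100 long x 50 wide x 5 thick, undersides flush; 0.22 kg, balance point 55 mm ahead of the handle's middle. Origin: middle of the handle's underside; x along the blade to its tip (handle -40..+40, blade to +140 mm), z up. Lies flat in the yellow bin at the start, blade away from the robot
- gauge_green_shoulder (a point): point on the green gauge's underside where handle and blade meet, 40 mm ahead of its origin; axes as the gauge's
- gauge_blue: flat gauge: blue block handle 80 x 28 x 26 mm high, and from its front end a steel blade 100 long x 50 wide x 5 thick, undersides flush; 0.22 kg, balance point 55 mm ahead of the handle's middle. Origin: middle of the handle's underside; x along the blade to its tip (handle -40..+40, blade to +140 mm), z up. Sits in the blue holder; bystander
- holder_green: fixed green-topped block, 100 (x) x 115 (y) x 60 mm high. A flat slot 60 wide x 12 high x 105 deep, floor at height 40 mm, open at the +y face, runs in along -y to a back wall. Two 8 mm lips roof it but for a 20 mm middle gap; the handle stops against their ends. Origin: centre of underside. Empty at the start
- holder_green_mouth (a point): middle of the green holder's slot mouth, at slot-floor height (40 mm above the table), 57.5 mm from the holder's origin along its y; axes as the holder's (+y points out of the slot)
- holder_blue: fixed blue-topped block, 100 (x) x 115 (y) x 60 mm high. A flat slot 60 wide x 12 high x 105 deep, floor at height 40 mm, open at the +y face, runs in along -y to a back wall. Two 8 mm lips roof it but for a 20 mm middle gap; the handle stops against their ends. Origin: centre of underside. Holds the blue gauge; may stand on either side of the green one
- bin: fixed yellow open bin, 320 (x) x 310 (y) mm outside, 5 mm walls, the two side walls (+y, -y) 65 mm high, the near and far walls (-x, +x) 45 mm, floor 4 mm thick. Origin: centre of the underside
- sleeve: dark steel spindle 110 mm long with two 30 mm square collars, lying along its x in the bin; origin at its middle, underside
- tie_rod: copper rod 130 mm long with two 28 mm square brass nuts, lying along its x in the bin; origin at its middle, underside
- bracket: red steel angle bracket, 60 x 45 mm foot 5 mm thick with a 45 mm high upright at its +x end, in the bin; origin at the middle of the foot's underside
- clamp_block: black block 50 x 35 x 25 mm with a small steel stud (36 mm high in all), in the bin; origin at the middle of its underside
- bar: aluminium square bar 20 x 200 x 20 mm lying along its y across the far end of the bin; origin at the middle of its underside
Not all that is in view belongs to the job. Of the things like the bracket, leave any that is pink, purple or white; of the rest the larger one is meant.

How it is judged:
On the way:
1. the green gauge has been lifted out of the bin's bottom (50 mm above the table) (height (world z) of gauge_green above 0.05 m), for 0.2 s.
At the end, for the whole second after the job is handed in: Green gauge at rest in the green slot: handle front within 8 mm of the mouth (6 mm past it at most), 12 mm of its middle, 7 mm of its floor height; along it within 0.12 rad, upright within 0.1 rad. The five other parts are down in the bin (below 60 mm); blue gauge moved under 12 mm (y of gauge_green_shoulder in the frame of holder_green_mouth between -0.006 and 0.008 m and x of gauge_green_shoulder in the frame of holder_green_mouth between -0.012 and 0.012 m and z of gauge_green_shoulder in the frame of holder_green_mouth between -0.007 and 0.007 m and angle between the x axis of gauge_green and the y axis of holder_green, either way round below 0.12 rad and angle between gauge_green's own z axis and vertical below 0.1 rad and linear speed of gauge_green below 0.02 m/s and x of sleeve in the frame of bin between -0.16 and 0.16 m and y of sleeve in the frame of bin between -0.155 and 0.155 m and height (world z) of each of sleeve, tie_rod, bracket, clamp_block, bar below 0.06 m and x of tie_rod in the frame of bin between -0.16 and 0.16 m and y of tie_rod in the frame of bin between -0.155 and 0.155 m and x of bracket in the frame of bin between -0.16 and 0.16 m and y of bracket in the frame of bin between -0.155 and 0.155 m and x of clamp_block in the frame of bin between -0.16 and 0.16 m and y of clamp_block in the frame of bin between -0.155 and 0.155 m and x of bar in the frame of bin between -0.16 and 0.16 m and y of bar in the frame of bin between -0.155 and 0.155 m and distance of gauge_blue from where it was at the start of the episode below 0.012 m); the robot touches nothing.
It fails at once if the blue gauge is pushed or pulled more than 20 mm (distance of gauge_blue from where it was at the start of the episode above 0.02 m).
It also fails if it takes over 45 s, if anything falls off the work surface, if the arm or the gripper's body presses on something with over 40 N, if the wrist force passes 120 N, or if a joint passes its speed limit or range.

### The arm

A 6-joint arm with a two-finger parallel gripper is mounted at the origin on the work surface. World frame = base frame: x ahead of the robot, y to its left, z up, the work surface at z = 0. Lengths are in m, angles in rad, forces in N, time in s.
With the tool pointing down it reaches from about 0.275 to 0.775 m from the base axis. Payload 14.6 kg.
Tool frame: the origin (TCP) lies midway between the tips of the shut fingers; the grasp point (between the pads) lies robot.grip_point_offset behind it (robot.grip_point_offset is the distance from the TCP to the grasp point, in m); z points along the fingers, y is the direction in which the jaws open and shut (so a half turn about z gives the same grasp; the last joint's range is limited). The gripper opens to 85 mm and grips with 20 to 120 N. Pads are 22 mm wide; open, the fingers measure 114 mm over their backs; the gripper's body (76 mm by 85 mm) begins 54 mm behind the grasp point. The pads swing forward as they close: fully open they stand 13 mm farther back than shut.
Start: joints at [-1.435, 0.263, -0.048, 1.259, 0, 1.415], TCP at [0.151, -0.503, 0.231] pointing down, gripper open.
Joint ranges: [-2.65, 2.65], [-0.89, 1.7], [-1.18, 1.37], [-2.13, 2.11], [-1.35, 1.29], [-3.14, 3.14]. Speed limits (rad/s): [1.89, 1.89, 2.57, 2.79, 3.14, 3.14].

### API

Orientations are given as a unit quaternion [x, y, z, w].
In Python, from plant import robot, vision gives the robot as it stands.
- The arm moves only by the tool step_arm, never from a script. Its argument "increments" is a list of rows, each an object of numbers: "dx", "dy", "dz": the shift along the tool's x, y, z in cm; "spin": the turn about the tool's z in rad; "fingers": the gripper command: -1 is fully open, 1 is shut, values between are in proportion. In form: [{"dx": .., "dy": .., "dz": .., "spin": .., "fingers": ..}, ...]. A call has 1 to 10 rows; each row is the pose to reach, as a shift and turn from the pose commanded when the call began, along the tool's axes at that moment; what a row does not reach only later rows make up. A row lasts 1/10 s, in which the tool goes at most 50 mm and 8.59 degrees, less where a joint would pass 70% of its speed; a pose out of reach is approached as far as the arm can. A call with a gripper value outside its range is refused whole. The fingers move at their own pace and stop on an object; "grip_force" is the grip in N (left out, the last holds). Time passes only in rows, so rows that repeat a pose let the fingers close. It gives the time, the measured TCP pose, the force and the opening at its end, in the units of the state.
- robot.read_state(): the state, without advancing time (a new reading comes with each control period).
- vision.camera(name): name is "scene" or "side" or "wrist"; returns a dict with "image" (400x640x3 uint8, red, green, blue), "fx", "fy", "cx", "cy" (pixels), "k1" (the pictures are not rectified: a ray, as slopes to the right and down, at radius r is drawn at 1 + k1 r^2 times it, then the intrinsics apply), "rvec" (rotation vector, rad) and "tvec" (3), from world to camera coordinates, as OpenCV has them. Camera axes: x right, y down, z forward; pixel columns grow to the right and rows downward; lengths in m; the calibration is good to about 2 mm. A picture is of the moment at which its call begins. There is no depth.
- robot.job_done(): hands the job in, once; it reports no verdict.
The state is a dict: "clock": time; "q": joint angles; "qvel": joint speeds; "joint_torque": joint torques, N m; "ee_pos": TCP position; "orientation": TCP orientation; "contact_force": force on the tool from outside, world axes, zero at the start; "torque": the same for the moment, N m; "finger_gap": finger opening in m.
Only numpy, scipy, OpenCV 4.12 (cv2) and the standard library are available. Lean on these libraries where they do the work, as an engineer would, in place of code of your own. Each camera call takes 0.05 s, during which the arm holds its last target. There are 200 camera calls.

## Working session

There is one attempt and no reset: what is moved stays moved. The work goes in short steps, Python scripts to look and compute and a tool call to move; the robot and the scene stay as the last step left them, time stands still between calls to the robot, and variables do not carry over. Pictures are saved under pics/ and viewed, about 8 in all and at most 12, crops included, and the job is handed in when it is done.

Besides the shell and the picture viewer there is one more tool, called after "Call:" by a JSON object that holds its "name" and its "arguments". step_arm: Moves the arm, as the interface text tells. Its arguments: {"type":"object","properties":{"increments":{"type":"array"},"grip_force":{"type":"number"}},"required":["increments"]}

```bash
mkdir -p pics; ls; cat > h.py <<'E'
import numpy as np, cv2
from scipy.spatial.transform import Rotation as R
from plant import robot, vision
def cam(n):
    c=vision.camera(n); c['R']=cv2.Rodrigues(np.array(c['rvec'],float))[0]; c['t']=np.array(c['tvec'],float).ravel(); return c
def save(c,f,crop=None,s=1):
    im=c['image'][:,:,::-1]
    if crop: im=im[crop[1]:crop[3],crop[0]:crop[2]]
    cv2.imwrite('pics/'+f,cv2.resize(im,None,fx=s,fy=s,interpolation=cv2.INTER_CUBIC))
def ray(c,px):
    px=np.atleast_2d(px).astype(float)
    d=np.c_[(px[:,0]-c['cx'])/c['fx'],(px[:,1]-c['cy'])/c['fy']]; u=d.copy()
    for _ in range(30): u=d/(1+c['k1']*(u**2).sum(1,keepdims=True))
    v=np.c_[u,np.ones(len(u))]@c['R']
    return -c['R'].T@c['t'], v
def plane(c,px,z):
    o,v=ray(c,px); return o+v*((z-o[2])/v[:,2])[:,None]
def proj(c,P):
    p=np.atleast_2d(P)@c['R'].T+c['t']; u=p[:,:2]/p[:,2:]; u=u*(1+c['k1']*(u**2).sum(1,keepdims=True))
    return u*[c['fx'],c['fy']]+[c['cx'],c['cy']]
E
python3 - <<'E'
from h import *
a=cam('scene');b=cam('side');w=cam('wrist')
im=np.vstack([a['image'],b['image']])
for n,c in zip(('scene','side','wrist'),(a,b,w)):
    save(c,n+'0.png',s=1.25); print(n,-c['R'].T@c['t'],c['R'][2],c['fx'],c['k1'])
    np.save(n+'0.npy',c,allow_pickle=True)
s=robot.read_state();print(s, robot.grip_point_offset)
E
```

```text
pics
scene [1.1568934  0.18540905 0.88872079] [-0.5762888  -0.07104383 -0.81415231] 423.49318944726707 -0.03125528172817046
side [ 0.44717834 -0.9721315   0.77933018] [ 0.1007504   0.82564779 -0.55511718] 462.4376705198243 -0.02226589743268575
wrist [ 0.2228998  -0.48177359  0.37361188] [-0.28067075 -0.08266655 -0.95623751] 339.4785217824222 -0.018170131054139248
{'clock': 0.15, 'q': array([-1.43531899e+00,  2.63417296e-01, -4.88144514e-02,  1.25941653e+00,
        1.71248129e-05,  1.41549645e+00]), 'qvel': array([ 0.00192809, -0.00144799,  0.00153363, -0.00062873,  0.00130478,
        0.00024216]), 'joint_torque': array([ 1.72287586e-03, -6.37827730e+01,  3.84647405e+01,  1.06029119e-02,
       -1.25731781e-04, -5.87267937e-05]), 'ee_pos': array([ 0.1504843 , -0.50273115,  0.23092482]), 'orientation': array([ 9.89449591e-01,  1.44876930e-01,  1.27838632e-05, -4.25868623e-04]), 'contact_force': array([ 0.50082976,  0.70869731, -0.49063968]), 'torque': array([-0.02784505,  0.01542438,  0.00787009]), 'finger_gap': 0.0853725507088613} 0.0187
```

View pics/scene0.png

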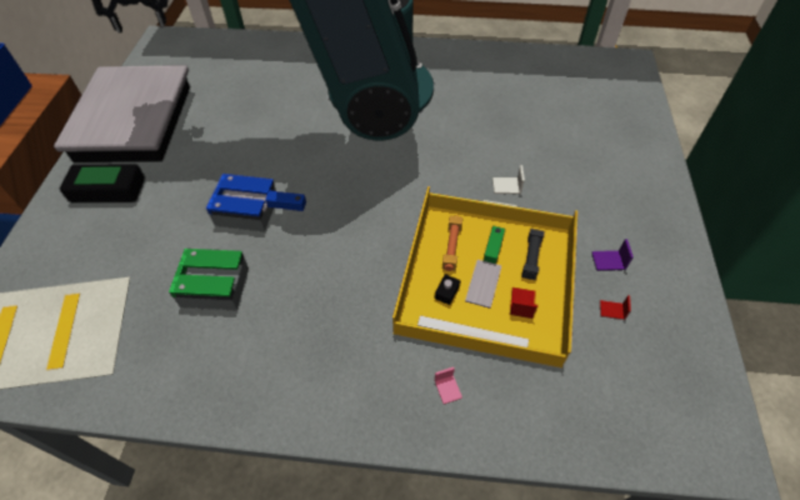

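View pics/side0.png

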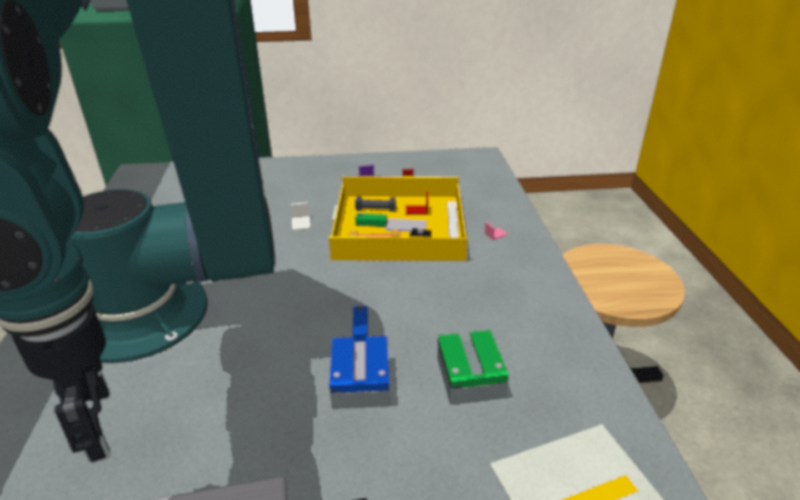

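The scene view has the green gauge at display (494,243), blade at (484,284), and the green holder at (210,278). Of the bracket-like parts, the white (508,185), purple (612,257) and pink (448,386) are excluded. That leaves a small red one at (615,308) and the larger red one in the bin at (524,302), which is the bracket meant. It only has to stay where it is.

```bash
python3 - <<'E'
from h import *
for n in ('scene','side'):
    c=np.load(n+'0.npy',allow_pickle=True).item(); hsv=cv2.cvtColor(c['image'],cv2.COLOR_RGB2HSV)
    m=cv2.inRange(hsv,(50,130,60),(75,255,255))
    k,_,st,ce=cv2.connectedComponentsWithStats(m)
    for nm,lo,hi in (('green',(50,130,60),(75,255,255)),('blue',(105,130,40),(125,255,255))):
        m=cv2.inRange(hsv,lo,hi); cs,_=cv2.findContours(m,cv2.RETR_EXTERNAL,cv2.CHAIN_APPROX_NONE)
        for q in cs:
            if cv2.contourArea(q)<60: continue
            b=cv2.boxPoints(cv2.minAreaRect(q)); x=b.mean(0)
            z=.06 if cv2.contourArea(q)>450 else .03
            print(n,nm,cv2.contourArea(q),x.round(),'z',z,'corners',plane(c,b,z)[:,:2].round(3).tolist())
E
```

```text
scene green 1288.0 [164. 218.] z 0.06 corners [[0.707, -0.3], [0.603, -0.335], [0.597, -0.197], [0.7, -0.171]]
scene green 200.5 [395. 194.] z 0.03 corners [[0.545, 0.275], [0.465, 0.293], [0.472, 0.317], [0.551, 0.298]]
scene green 362.5 [ 78. 140.] z 0.03 corners [[0.382, -0.662], [0.373, -0.559], [0.419, -0.539], [0.427, -0.64]]
scene blue 167.5 [  7. 183.] z 0.03 corners [[0.53, -0.766], [0.526, -0.726], [0.603, -0.683], [0.607, -0.721]]
scene blue 1409.5 [205. 157.] z 0.06 corners [[0.508, -0.296], [0.397, -0.325], [0.401, -0.109], [0.51, -0.092]]
scene blue 777.0 [12. 66.] z 0.06 corners [[-0.039, -1.084], [-0.043, -0.997], [0.273, -0.821], [0.279, -0.894]]
side green 1475.5 [379. 286.] z 0.06 corners [[0.596, -0.199], [0.717, -0.192], [0.695, -0.322], [0.586, -0.327]]
side green 158.0 [296. 176.] z 0.03 corners [[0.467, 0.298], [0.54, 0.29], [0.536, 0.242], [0.465, 0.25]]
side blue 2163.5 [288. 279.] z 0.06 corners [[0.401, -0.094], [0.514, -0.107], [0.495, -0.322], [0.4, -0.311]]
```

```bash
python3 - <<'E'
from h import *
c=np.load('scene0.npy',allow_pickle=True).item()
a=c['image'][140:300,300:480,::-1]; b=c['image'][130:260,130:260,::-1]
a=cv2.resize(a,(540,480),interpolation=cv2.INTER_CUBIC);b=cv2.resize(b,(260,260),interpolation=cv2.INTER_CUBIC)
o=np.zeros((480,800,3),np.uint8);o[:,:540]=a;o[:260,540:]=b
cv2.imwrite('pics/crop1.png',o)
E
```

```text
(no output)
```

View pics/crop1.png

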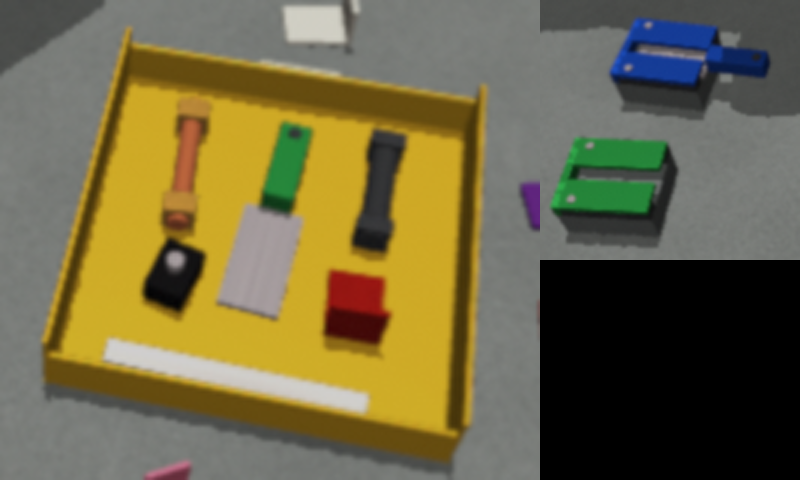

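```bash
cat >> h.py <<'E'
def to(x,y,z,yaw=None):
    s=robot.read_state(); M=R.from_quat(s['orientation']).as_matrix()
    cur=np.arctan2(M[1,0],M[0,0]); d=M.T@(np.array([x,y,z])-s['ee_pos'])*100
    sp=0 if yaw is None else (cur-yaw+np.pi)%(2*np.pi)-np.pi
    print('move cm',d.round(2),'spin',round(sp,3),'yaw now',round(cur,3),'tcp',s['ee_pos'].round(4),'tilt',np.arccos(-M[2,2]).round(4),'gap',round(s['finger_gap'],4),'F',np.round(s['contact_force'],1),'t',s['clock'])
E
python3 -c "
from h import *
to(.49,.29,.24,2.94)"
```

```text
move cm [ 55.25 -66.21  -0.84] spin -2.649 yaw now 0.291 tcp [ 0.1505 -0.5027  0.2309] tilt 0.0009 gap 0.0854 F [ 0.5  0.7 -0.5] t 0.15
```

Call:
{"name": "step_arm", "arguments": {"increments": [{"dx":55.3,"dy":-66.2,"dz":-1,"spin":-2.65,"fingers":-1},{"dx":55.3,"dy":-66.2,"dz":-1,"spin":-2.65,"fingers":-1},{"dx":55.3,"dy":-66.2,"dz":-1,"spin":-2.65,"fingers":-1},{"dx":55.3,"dy":-66.2,"dz":-1,"spin":-2.65,"fingers":-1},{"dx":55.3,"dy":-66.2,"dz":-1,"spin":-2.65,"fingers":-1},{"dx":55.3,"dy":-66.2,"dz":-1,"spin":-2.65,"fingers":-1},{"dx":55.3,"dy":-66.2,"dz":-1,"spin":-2.65,"fingers":-1},{"dx":55.3,"dy":-66.2,"dz":-1,"spin":-2.65,"fingers":-1},{"dx":55.3,"dy":-66.2,"dz":-1,"spin":-2.65,"fingers":-1},{"dx":55.3,"dy":-66.2,"dz":-1,"spin":-2.65,"fingers":-1}]}}

```text
clock: 1.15
ee_pos: [0.3424, -0.0567, 0.237]
orientation: [0.642, 0.767, 0.0, 0.0]
contact_force: [1.0, -1.3, 0.1]
finger_gap: 0.0854
```

```bash
python3 -c "
from h import *
to(.49,.29,.24,2.94);print(robot.read_state()['q'])"
```

```text
move cm [31.51 20.66 -0.3 ] spin -1.192 yaw now 1.748 tcp [ 0.3424 -0.0567  0.237 ] tilt 0.0006 gap 0.0854 F [ 1.  -1.3  0.1] t 1.15
[-4.00185591e-01 -4.75476542e-02 -3.96060764e-01  1.22173100e+00
 -8.93533220e-07  9.93023542e-01]
```

Call:
{"name": "step_arm", "arguments": {"increments": [{"dx":31.5,"dy":20.7,"dz":-0.3,"spin":-1.19,"fingers":-1},{"dx":31.5,"dy":20.7,"dz":-0.3,"spin":-1.19,"fingers":-1},{"dx":31.5,"dy":20.7,"dz":-0.3,"spin":-1.19,"fingers":-1},{"dx":31.5,"dy":20.7,"dz":-0.3,"spin":-1.19,"fingers":-1},{"dx":31.5,"dy":20.7,"dz":-0.3,"spin":-1.19,"fingers":-1},{"dx":31.5,"dy":20.7,"dz":-0.3,"spin":-1.19,"fingers":-1},{"dx":31.5,"dy":20.7,"dz":-0.3,"spin":-1.19,"fingers":-1},{"dx":31.5,"dy":20.7,"dz":-0.3,"spin":-1.19,"fingers":-1},{"dx":31.5,"dy":20.7,"dz":-0.3,"spin":-1.19,"fingers":-1},{"dx":31.5,"dy":20.7,"dz":-0.3,"spin":-1.19,"fingers":-1}]}}

```text
clock: 2.15
ee_pos: [0.4919, 0.2875, 0.2393]
orientation: [0.104, 0.995, -0.0, -0.0]
contact_force: [-0.5, -0.5, -0.0]
finger_gap: 0.0853
```

```bash
python3 - <<'E'
from h import *
to(.49,.29,.24,2.94)
c=cam('wrist'); np.save('wrist1.npy',c,allow_pickle=True); save(c,'wrist1.png',s=1.25)
hsv=cv2.cvtColor(c['image'],cv2.COLOR_RGB2HSV)
m=cv2.inRange(hsv,(50,120,40),(75,255,255)); cs,_=cv2.findContours(m,cv2.RETR_EXTERNAL,cv2.CHAIN_APPROX_NONE)
q=max(cs,key=cv2.contourArea); b=cv2.boxPoints(cv2.minAreaRect(q)); print(cv2.contourArea(q),b.round(1).tolist(),plane(c,b,.03).round(4).tolist())
print(cv2.approxPolyDP(q,4,True)[:,0].tolist()); print('cam',-c['R'].T@c['t'])
E
```

```text
move cm [ 0.24  0.2  -0.07] spin -0.007 yaw now 2.933 tcp [0.4919 0.2875 0.2393] tilt 0.0012 gap 0.0853 F [-0.5 -0.5 -0. ] t 2.15
1784.0 [[312.0, 140.0], [337.0, 140.0], [337.0, 213.0], [312.0, 213.0]] [[0.4605, 0.2925, 0.03], [0.4658, 0.3177, 0.03], [0.5438, 0.3028, 0.03], [0.5381, 0.276, 0.03]]
[[314, 140], [312, 212], [334, 213], [337, 143]]
cam [0.41959397 0.3027648  0.38206791]
```

View pics/wrist1.png

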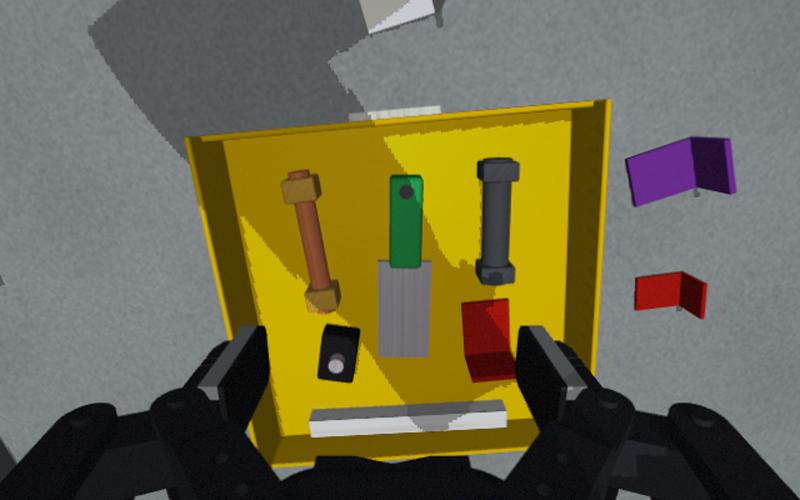

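```bash
python3 - <<'E'
from h import *
c=np.load('wrist1.npy',allow_pickle=True).item()
hsv=cv2.cvtColor(c['image'],cv2.COLOR_RGB2HSV)
m=cv2.inRange(hsv,(45,80,20),(80,255,255)); 
P=[];
for r in range(150,211):
    x=np.where(m[r,290:360])[0]+290; P.append(((x.min()+x.max())/2,r,x.max()-x.min()+1))
P=np.array(P); print('w px',P[::15,2])
g=plane(c,P[:,:2],.03)
b=cv2.inRange(hsv,(0,0,50),(180,70,255)); Q=[]
for r in range(217,280):
    x=np.where(b[r,290:360])[0]+290; Q.append(((x.min()+x.max())/2,r,x.max()-x.min()+1))
Q=np.array(Q); print('blade w',Q[::10,2]); h=plane(c,Q[:,:2],.009)
for n,A in(('handle',g),('blade',h)):
    k=np.polyfit(A[:,0],A[:,1],1); print(n,'yaw',np.arctan(k[0]),'y at .54',np.polyval(k,.54))
col=m[130:230,318:330].any(1); rr=np.where(m[:,323])[0]; rr=rr[(rr>120)&(rr<230)]; print('rows',rr.min(),rr.max())
rb=np.where(b[:,323])[0]; rb=rb[(rb>205)&(rb<300)]; print(rb.min(),rb.max())
print('front',plane(c,[323,rr.max()+.5],.03),'back bottom',plane(c,[325,rr.min()-.5],.004),'back top',plane(c,[325,rr.min()-.5],.03),'tip',plane(c,[323,rb.max()+.5],.009))
E
```

```text
w px [26. 26. 26. 25. 25.]
blade w [43. 42. 41. 41. 41. 40. 40.]
handle yaw -0.21101755510459103 y at .54 0.28889816272246016
blade yaw -0.21104418218734886 y at .54 0.28896034715310737
rows 140 213
214 284
front [[0.54116774 0.28770444 0.03      ]] back bottom [[0.46591507 0.30593109 0.004     ]] back top [[0.46272954 0.30571335 0.03      ]] tip [[0.64001505 0.2682462  0.009     ]]
```

Wrist view: the green handle is at display (405,222) and the blade at (404,308). The tie rod and spindle are about 55 mm either side, so I'll descend with the jaws at about 54 mm.

```bash
python3 -c "
from h import *
to(.520,.2933,.006,2.9306)"
```

```text
move cm [-2.64  1.23 23.36] spin 0.001 yaw now 2.931 tcp [0.4918 0.2869 0.2396] tilt 0.0009 gap 0.0852 F [0.2 0.7 0.3] t 2.2
```

Call:
{"name": "step_arm", "arguments": {"increments": [{"dx":-2.6,"dy":1.2,"dz":3,"spin":0,"fingers":-0.27},{"dx":-2.6,"dy":1.2,"dz":7,"fingers":-0.27,"spin":0},{"dx":-2.6,"dy":1.2,"dz":11,"fingers":-0.27,"spin":0},{"dx":-2.6,"dy":1.2,"dz":15,"fingers":-0.27,"spin":0},{"dx":-2.6,"dy":1.2,"dz":18,"fingers":-0.27,"spin":0},{"dx":-2.6,"dy":1.2,"dz":18.5,"fingers":-0.27,"spin":0},{"dx":-2.6,"dy":1.2,"dz":18.5,"fingers":-0.27,"spin":0}]}}

```text
clock: 2.9
ee_pos: [0.5198, 0.2928, 0.0554]
orientation: [0.105, 0.994, -0.0, -0.0]
contact_force: [-1.3, 0.6, 0.9]
finger_gap: 0.0542
```

```bash
python3 - <<'E'
from h import *
to(.520,.2933,.006,2.9306)
c=cam('wrist'); save(c,'wrist2.png')
E
```

```text
move cm [-0.01  0.06  4.94] spin 0.001 yaw now 2.931 tcp [0.5198 0.2928 0.0554] tilt 0.0007 gap 0.0542 F [-1.3  0.6  0.9] t 2.9
```

View pics/wrist2.png

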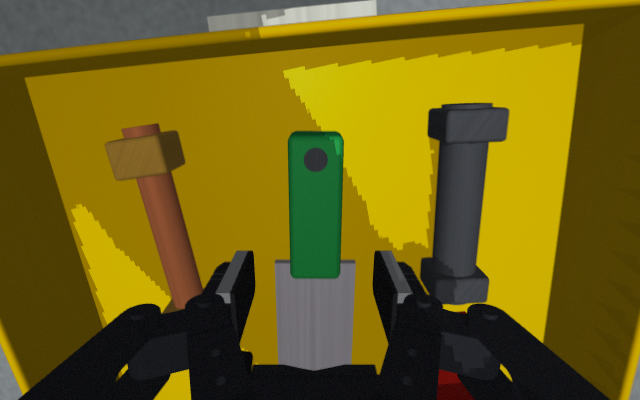

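The jaws (columns 250 and 375, row 275) straddle the handle, centred on column 315, with the tie rod and spindle just outside. Going down and closing.

Call:
{"name": "step_arm", "arguments": {"increments": [{"dx":0,"dy":0.05,"dz":2,"spin":0,"fingers":-0.27},{"dx":0,"dy":0.05,"dz":3.5,"spin":0,"fingers":-0.27},{"dx":0,"dy":0.05,"dz":4.5,"spin":0,"fingers":-0.27},{"dx":0,"dy":0.05,"dz":4.9,"spin":0,"fingers":-0.27},{"dx":0,"dy":0.05,"dz":4.9,"spin":0,"fingers":-0.27}]}}

```text
clock: 3.45
ee_pos: [0.5205, 0.2942, 0.0065]
orientation: [0.104, 0.995, 0.0, 0.0]
contact_force: [0.4, -0.2, 0.8]
finger_gap: 0.0543
```

Call:
{"name": "step_arm", "arguments": {"increments": [{"dx":0,"dy":0,"dz":0,"spin":0,"fingers":0.6},{"dx":0,"dy":0,"dz":0,"spin":0,"fingers":1},{"dx":0,"dy":0,"dz":0,"spin":0,"fingers":1},{"dx":0,"dy":0,"dz":0,"spin":0,"fingers":1},{"dx":0,"dy":0,"dz":0,"spin":0,"fingers":1},{"dx":0,"dy":0,"dz":0,"spin":0,"fingers":1}], "grip_force": 80}}

```text
clock: 4.05
ee_pos: [0.5207, 0.2944, 0.007]
orientation: [0.104, 0.995, 0.0, 0.001]
contact_force: [-1.0, -0.8, 9.0]
finger_gap: 0.0263
```

Call:
{"name": "step_arm", "arguments": {"increments": [{"dx":0,"dy":0,"dz":-0.7,"spin":0,"fingers":1},{"dx":0,"dy":0,"dz":-2.5,"spin":0,"fingers":1},{"dx":0,"dy":0,"dz":-5,"spin":0,"fingers":1},{"dx":0,"dy":0,"dz":-8,"spin":0,"fingers":1},{"dx":0,"dy":0,"dz":-11,"spin":0,"fingers":1},{"dx":0,"dy":0,"dz":-14,"spin":0,"fingers":1},{"dx":0,"dy":0,"dz":-17,"spin":0,"fingers":1},{"dx":0,"dy":0,"dz":-18,"spin":0,"fingers":1},{"dx":0,"dy":0,"dz":-18,"spin":0,"fingers":1}]}}

```text
clock: 4.95
ee_pos: [0.5207, 0.2943, 0.187]
orientation: [0.104, 0.995, 0.001, 0.001]
contact_force: [0.4, -0.6, -1.7]
finger_gap: 0.0266
```

```bash
python3 - <<'E'
from h import *
to(.65,-.0,.2,1.6)
c=cam('wrist'); np.save('wrist3.npy',c,allow_pickle=True); s=cam('side'); o=np.hstack([c['image'][:,:,::-1],cv2.resize(s['image'][60:200,220:420,::-1],(572,400))]); cv2.imwrite('pics/w3.png',cv2.resize(o,None,fx=.66,fy=.66))
E
```

```text
move cm [-18.75 -26.12  -1.29] spin 1.333 yaw now 2.933 tcp [0.5207 0.2943 0.187 ] tilt 0.0023 gap 0.0266 F [ 0.4 -0.6 -1.7] t 4.95
```

View pics/w3.png

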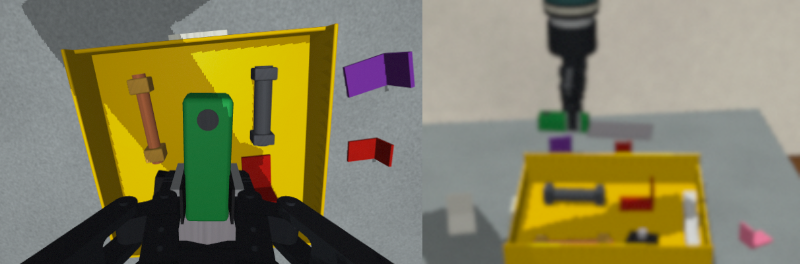

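Lifted cleanly and held square; the other parts are still in the bin. Next I'll measure the green holder more closely from both fixed views, while the move is still to come.

```bash
python3 - <<'E'
from h import *
for n in ('scene','side'):
    c=np.load(n+'0.npy',allow_pickle=True).item(); im=cv2.resize(c['image'],None,fx=4,fy=4,interpolation=cv2.INTER_CUBIC); hsv=cv2.cvtColor(im,cv2.COLOR_RGB2HSV)
    m=cv2.inRange(hsv,(50,150,95),(75,255,255)); cs,_=cv2.findContours(m,cv2.RETR_EXTERNAL,cv2.CHAIN_APPROX_NONE)
    q=max([k for k in cs if k[:,0,0].min()>420],key=cv2.contourArea); h=cv2.convexHull(q)
    if n=='side': box=[330,250,420,330]
    else: box=[125,185,215,265]
    a=cv2.approxPolyN(h,4)[0] if hasattr(cv2,'approxPolyN') else cv2.approxPolyDP(h,10,True)[:,0]
    p=(a.reshape(-1,2)+.5)/4-.5; P=plane(c,p,.06); print(n,p.round(1).tolist(),P[:,:2].round(4).tolist()); print('edges',np.linalg.norm(P-np.roll(P,-1,0),axis=1).round(4))
    v=cv2.cvtColor(im,cv2.COLOR_RGB2BGR); cv2.polylines(v,[a.reshape(-1,1,2).astype(int)],True,(0,0,255),1)
    cv2.imwrite('pics/h_'+n+'.png',v[box[1]*4:box[3]*4,box[0]*4:box[2]*4])
a=cv2.imread('pics/h_scene.png');b=cv2.imread('pics/h_side.png');cv2.imwrite('pics/hh.png',np.hstack([a,b]))
E
```

```text
scene [[192.9, 200.9], [182.9, 235.9], [134.6, 233.6], [147.4, 198.9]] [[0.5975, -0.1951], [0.6961, -0.1907], [0.7013, -0.3048], [0.6022, -0.3088]]
edges [0.0987 0.1142 0.0992 0.1138]
side [[408.4, 304.4], [361.1, 310.1], [349.4, 268.6], [391.4, 264.1]] [[0.6983, -0.3219], [0.5976, -0.3261], [0.5933, -0.2002], [0.6919, -0.1962]]
edges [0.1007 0.126  0.0987 0.1259]
```

View pics/hh.png

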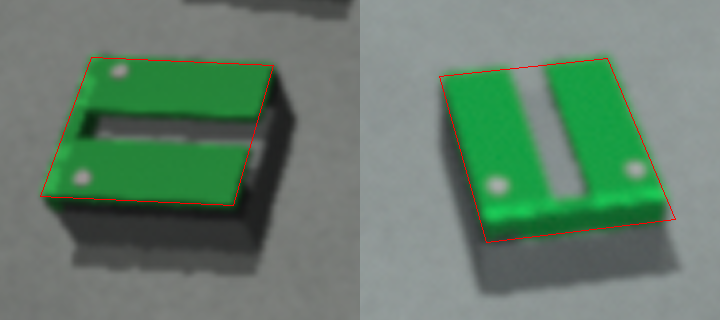

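Left, the fitted red quadrilateral matches the holder's top in the scene view (98.7 × 114 mm), with the mouth edge from (192.9,200.9) to (182.9,235.9). The side view agrees on the yaw and is within 5 mm on the mouth. Moving to the pre-insert pose, staying high first.

```bash
python3 -c "
from h import *
to(.6386,-.0441,.187,1.613)"
```

```text
move cm [-18.63 -30.61  -0.22] spin 1.32 yaw now 2.933 tcp [0.5197 0.2939 0.1848] tilt 0.0014 gap 0.0268 F [ 0.  -0.3 -2.3] t 5.05
```

Call:
{"name": "step_arm", "arguments": {"increments": [{"dx":-1,"dy":-1.5,"dz":-0.2,"spin":0.06,"fingers":1},{"dx":-2.8,"dy":-4.6,"dz":-0.2,"spin":0.18,"fingers":1},{"dx":-5,"dy":-8.2,"dz":-0.2,"spin":0.32,"fingers":1},{"dx":-7.2,"dy":-11.8,"dz":-0.2,"spin":0.46,"fingers":1},{"dx":-9.4,"dy":-15.4,"dz":-0.2,"spin":0.6,"fingers":1},{"dx":-11.6,"dy":-19,"dz":-0.2,"spin":0.74,"fingers":1},{"dx":-13.8,"dy":-22.6,"dz":-0.2,"spin":0.88,"fingers":1},{"dx":-15.8,"dy":-26,"dz":-0.2,"spin":1.02,"fingers":1},{"dx":-17.4,"dy":-28.8,"dz":-0.2,"spin":1.15,"fingers":1},{"dx":-18.6,"dy":-30.6,"dz":-0.2,"spin":1.27,"fingers":1}]}}

```text
clock: 6.05
ee_pos: [0.6385, -0.046, 0.1858]
orientation: [0.676, 0.737, -0.001, -0.001]
contact_force: [0.1, 0.6, -2.0]
finger_gap: 0.0263
```

```bash
python3 -c "
from h import *
to(.6386,-.0441,.0465,1.613)"
```

```text
move cm [ 0.18  0.07 13.93] spin 0.043 yaw now 1.656 tcp [ 0.6385 -0.046   0.1858] tilt 0.0028 gap 0.0263 F [ 0.1  0.6 -2. ] t 6.05
```

Call:
{"name": "step_arm", "arguments": {"increments": [{"dx":0.2,"dy":0,"dz":2,"spin":0.04,"fingers":1},{"dx":0.2,"dy":0,"dz":5,"spin":0.04,"fingers":1},{"dx":0.2,"dy":0,"dz":8,"spin":0.04,"fingers":1},{"dx":0.2,"dy":0,"dz":11,"spin":0.04,"fingers":1},{"dx":0.2,"dy":0,"dz":13,"spin":0.04,"fingers":1},{"dx":0.2,"dy":0,"dz":13.9,"spin":0.04,"fingers":1},{"dx":0.2,"dy":0,"dz":13.9,"spin":0.04,"fingers":1},{"dx":0.2,"dy":0,"dz":13.9,"spin":0.04,"fingers":1}]}}

```text
clock: 6.85
ee_pos: [0.6388, -0.0418, 0.0493]
orientation: [0.688, 0.725, 0.0, 0.0]
contact_force: [1.1, 0.1, -1.1]
finger_gap: 0.0263
```

```bash
python3 - <<'E'
from h import *
to(.6386,-.0441,.0465,1.613)
a=cam('scene');b=cam('side');np.save('scene4.npy',a,allow_pickle=True);np.save('side4.npy',b,allow_pickle=True)
A=a['image'][160:260,125:265,::-1];B=b['image'][170:330,320:480,::-1]
A=cv2.resize(A,(448,320),interpolation=cv2.INTER_CUBIC);B=cv2.resize(B,(320,320),interpolation=cv2.INTER_CUBIC)
cv2.imwrite('pics/p4.png',np.hstack([A,B]))
E
```

```text
move cm [-0.23 -0.03  0.28] spin 0.01 yaw now 1.623 tcp [ 0.6388 -0.0418  0.0493] tilt 0.0003 gap 0.0263 F [ 1.1  0.1 -1.1] t 6.85
```

View pics/p4.png

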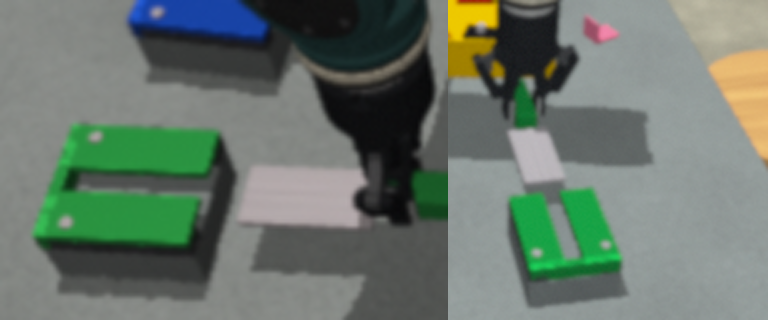

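Pre-insert: the blade lies straight ahead of the slot, with its tip at scene crop (242,195) and side crop (545,185). I'll triangulate the tip to check its height and sideways offset.

```bash
python3 - <<'E'
from h import *
C={}
for n,box in (('scene',(195,205,245,240)),('side',(345,228,385,270))):
    c=np.load(n+'4.npy',allow_pickle=True).item(); C[n]=c
    im=cv2.resize(c['image'],None,fx=4,fy=4,interpolation=cv2.INTER_CUBIC); hsv=cv2.cvtColor(im,cv2.COLOR_RGB2HSV).astype(int)
    r=im.astype(int); x0,y0,x1,y1=[4*k for k in box]
    m=np.zeros(im.shape[:2],np.uint8); m[y0:y1,x0:x1]=((r[...,0]-r[...,1]>4)&(r[...,0]>135))[y0:y1,x0:x1]*255
    cs,_=cv2.findContours(m,cv2.RETR_EXTERNAL,cv2.CHAIN_APPROX_NONE); q=max(cs,key=cv2.contourArea)
    a=cv2.approxPolyN(cv2.convexHull(q),4)[0].reshape(-1,2); p=(a+.5)/4-.5
    P=plane(c,p,.0515); print(n,cv2.contourArea(q)/16,p.round(1).tolist(),P[:,:2].round(4).tolist()); c['p']=p
# tip corners: scene = two smallest col; side = two largest row
s=C['scene']['p'];s=s[np.argsort(s[:,0])[:2]];s=s[np.argsort(s[:,1])]   # small row = small x
d=C['side']['p'];d=d[np.argsort(-d[:,1])[:2]];d=d[np.argsort(d[:,0])]
for u,v in zip(s,d):
    o1,v1=ray(C['scene'],u);o2,v2=ray(C['side'],v);v1=v1[0];v2=v2[0]
    k=np.linalg.lstsq(np.c_[v1,-v2],o2-o1,rcond=None)[0];print('tip',((o1+k[0]*v1+o2+k[1]*v2)/2).round(4),'miss',np.linalg.norm(o1+k[0]*v1-o2-k[1]*v2).round(4))
E
```

```text
scene 618.96875 [[239.1, 212.6], [236.6, 230.6], [198.4, 229.1], [203.1, 211.1]] [[0.615, -0.0781], [0.6652, -0.0731], [0.6699, -0.1635], [0.6191, -0.1658]]
side 19.4375 [[371.4, 247.1], [367.6, 245.6], [359.9, 237.4], [367.6, 235.9]] [[0.6605, -0.1213], [0.6525, -0.1147], [0.6393, -0.0808], [0.6598, -0.077]]
tip [ 0.642  -0.1524  0.0847] miss 0.0032
tip [ 0.6659 -0.1519  0.0682] miss 0.0273
```

```bash
python3 - <<'E'
from h import *
c=np.load('side4.npy',allow_pickle=True).item()
u=np.array([.047,-.9989,0]);v=np.array([.9989,.047,0]);T=np.array([.6388,-.0418,0])
pts=[T+u*a+v*s*.025+[0,0,z] for a in(.0215,.1215) for s in(-1,1) for z in(.0463,.0513)]
p=proj(c,pts);print(p.round(1).tolist())
im=cv2.resize(c['image'][225:275,340:390],None,fx=8,fy=8,interpolation=cv2.INTER_CUBIC)[:,:,::-1].copy()
for q in p: cv2.circle(im,tuple(((q-[340,225]+.5)*8).astype(int)),3,(0,0,255),-1)
cv2.imwrite('pics/p5.png',im)
E
```

```text
[[349.2, 235.7], [349.2, 234.1], [368.3, 233.7], [368.4, 232.2], [357.8, 261.8], [357.9, 260.2], [378.3, 259.5], [378.5, 257.9]]
```

View pics/p5.png

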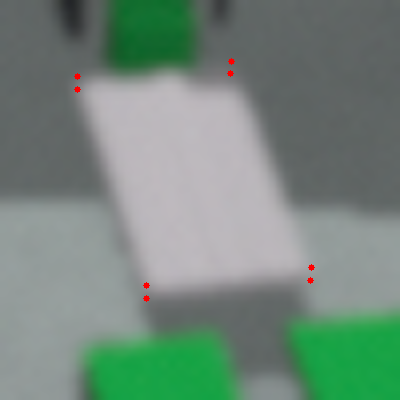

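The prediction from the TCP fits both views: the row offset is a uniform 1.2 px at tip and shoulder, so there is no droop. The blade rides about 2.5 mm high, so I'll correct the height and start inserting.

```bash
python3 -c "
from h import *
to(.6395,-.075,.0468,1.613);to(.6435,-.1715,.0468,1.613);print(robot.read_state()['contact_force'])"
```

```text
move cm [-3.31 -0.14  0.31] spin 0.01 yaw now 1.623 tcp [ 0.6392 -0.0419  0.0499] tilt 0.0015 gap 0.0265 F [ 0.3 -0.3 -1.9] t 6.95
move cm [-12.97  -0.24   0.31] spin 0.01 yaw now 1.623 tcp [ 0.6392 -0.0419  0.0499] tilt 0.0015 gap 0.0265 F [ 0.3 -0.3 -1.9] t 6.95
[ 0.25720972 -0.31385855 -1.9045947 ]
```

Call:
{"name": "step_arm", "arguments": {"increments": [{"dx":0,"dy":-0.15,"dz":0.3,"spin":0.01,"fingers":1},{"dx":0,"dy":-0.15,"dz":0.3,"spin":0.01,"fingers":1},{"dx":-1,"dy":-0.15,"dz":0.3,"spin":0.01,"fingers":1},{"dx":-2.2,"dy":-0.15,"dz":0.3,"spin":0.01,"fingers":1},{"dx":-2.2,"dy":-0.15,"dz":0.3,"spin":0.01,"fingers":1},{"dx":-2.2,"dy":-0.15,"dz":0.3,"spin":0.01,"fingers":1}]}}

```text
clock: 7.55
ee_pos: [0.6382, -0.0645, 0.0459]
orientation: [0.692, 0.722, 0.0, -0.0]
contact_force: [0.0, 0.8, -2.0]
finger_gap: 0.0264
```

```bash
python3 -c "
from h import *
to(.6435,-.1715,.0468,1.613);to(.6435,-.1715,.0468,1.613)"
```

```text
move cm [-10.72   0.09  -0.09] spin -0.001 yaw now 1.612 tcp [ 0.6382 -0.0645  0.0459] tilt 0.0001 gap 0.0264 F [ 0.   0.8 -2. ] t 7.55
move cm [-10.72   0.09  -0.09] spin -0.001 yaw now 1.612 tcp [ 0.6382 -0.0645  0.0459] tilt 0.0001 gap 0.0264 F [ 0.   0.8 -2. ] t 7.55
```

Call:
{"name": "step_arm", "arguments": {"increments": [{"dx":-0.8,"dy":0.1,"dz":-0.05,"spin":0,"fingers":1},{"dx":-1.6,"dy":0.1,"dz":-0.05,"spin":0,"fingers":1},{"dx":-2.4,"dy":0.1,"dz":-0.05,"spin":0,"fingers":1},{"dx":-3.2,"dy":0.1,"dz":-0.05,"spin":0,"fingers":1},{"dx":-4,"dy":0.1,"dz":-0.05,"spin":0,"fingers":1},{"dx":-4,"dy":0.1,"dz":-0.05,"spin":0,"fingers":1}]}}

```text
clock: 8.15
ee_pos: [0.641, -0.105, 0.0463]
orientation: [0.692, 0.721, -0.0, 0.0]
contact_force: [0.2, 1.4, -2.6]
finger_gap: 0.0265
```

No contact with 35 mm in. Continuing.

Call:
{"name": "step_arm", "arguments": {"increments": [{"dx":-1,"dy":0,"dz":0,"spin":0,"fingers":1},{"dx":-2,"dy":0,"dz":0,"spin":0,"fingers":1},{"dx":-3,"dy":0,"dz":0,"spin":0,"fingers":1},{"dx":-4,"dy":0,"dz":0,"spin":0,"fingers":1},{"dx":-5,"dy":0,"dz":0,"spin":0,"fingers":1},{"dx":-5.8,"dy":0,"dz":0,"spin":0,"fingers":1},{"dx":-5.8,"dy":0,"dz":0,"spin":0,"fingers":1}]}}

```text
clock: 8.85
ee_pos: [0.6434, -0.1629, 0.0463]
orientation: [0.692, 0.721, -0.0, 0.0]
contact_force: [0.8, 0.6, -2.7]
finger_gap: 0.0267
```

```bash
python3 -c "
from h import *
to(.6435,-.1715,.0468,1.613)"
```

```text
move cm [-0.86 -0.03 -0.05] spin -0.001 yaw now 1.612 tcp [ 0.6434 -0.1629  0.0463] tilt 0.0002 gap 0.0267 F [ 0.8  0.6 -2.7] t 8.85
```

Call:
{"name": "step_arm", "arguments": {"increments": [{"dx":-0.2,"dy":0,"dz":0,"spin":0,"fingers":1},{"dx":-0.4,"dy":0,"dz":0,"spin":0,"fingers":1},{"dx":-0.6,"dy":0,"dz":0,"spin":0,"fingers":1},{"dx":-0.75,"dy":0,"dz":0,"spin":0,"fingers":1},{"dx":-0.75,"dy":0,"dz":0,"spin":0,"fingers":1}]}}

```text
clock: 9.35
ee_pos: [0.6437, -0.1693, 0.0464]
orientation: [0.692, 0.722, 0.0, 0.0]
contact_force: [-0.9, -0.3, -1.7]
finger_gap: 0.0269
```

Call:
{"name": "step_arm", "arguments": {"increments": [{"dx":-0.1,"dy":0,"dz":0,"spin":0,"fingers":1},{"dx":-0.2,"dy":0,"dz":0,"spin":0,"fingers":1},{"dx":-0.2,"dy":0,"dz":0,"spin":0,"fingers":1}]}}

```text
clock: 9.65
ee_pos: [0.6437, -0.1704, 0.0464]
orientation: [0.692, 0.722, 0.001, -0.001]
contact_force: [-1.0, 5.8, -0.5]
finger_gap: 0.0264
```

Call:
{"name": "step_arm", "arguments": {"increments": [{"dx":-0.1,"dy":0,"dz":0,"spin":0,"fingers":1},{"dx":-0.2,"dy":0,"dz":0,"spin":0,"fingers":1},{"dx":-0.2,"dy":0,"dz":0.1,"spin":0,"fingers":1},{"dx":-0.2,"dy":0,"dz":0.2,"spin":0,"fingers":1},{"dx":-0.2,"dy":0,"dz":0.2,"spin":0,"fingers":1}]}}

```text
clock: 10.15
ee_pos: [0.6437, -0.1705, 0.0446]
orientation: [0.691, 0.723, 0.002, -0.001]
contact_force: [-0.6, 18.0, 5.3]
finger_gap: 0.0265
```

```bash
python3 - <<'E'
from h import *
to(.6435,-.1715,.0468,1.613)
a=cam('scene');b=cam('side')
A=a['image'][160:260,125:265,::-1];B=b['image'][190:330,330:450,::-1]
A=cv2.resize(A,(448,320),interpolation=cv2.INTER_CUBIC);B=cv2.resize(B,(274,320),interpolation=cv2.INTER_CUBIC)
cv2.imwrite('pics/p6.png',np.hstack([A,B]))
E
```

```text
move cm [-0.09 -0.03 -0.22] spin 0.002 yaw now 1.615 tcp [ 0.6437 -0.1705  0.0446] tilt 0.0046 gap 0.0265 F [-0.6 18.   5.3] t 10.15
```

View pics/p6.png

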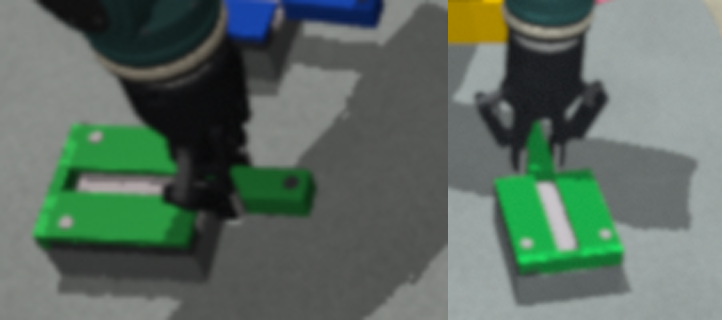

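The blade fills the slot's gap in both views (side crop (558,215)). The push rose to 18 N with no further travel, so the handle is against the lips. Releasing, then straight up.

Call:
{"name": "step_arm", "arguments": {"increments": [{"dx":0.15,"dy":0,"dz":0,"spin":0,"fingers":1},{"dx":0.15,"dy":0,"dz":0,"spin":0,"fingers":0.2},{"dx":0.15,"dy":0,"dz":0,"spin":0,"fingers":-0.25},{"dx":0.15,"dy":0,"dz":0,"spin":0,"fingers":-0.25},{"dx":0.15,"dy":0,"dz":0,"spin":0,"fingers":-0.25},{"dx":0.15,"dy":0,"dz":0,"spin":0,"fingers":-0.25}]}}

```text
clock: 10.85
ee_pos: [0.6438, -0.1719, 0.0444]
orientation: [0.692, 0.722, -0.0, 0.0]
contact_force: [0.4, -0.3, 0.1]
finger_gap: 0.0535
```

Call:
{"name": "step_arm", "arguments": {"increments": [{"dx":0,"dy":0,"dz":-1.5,"spin":0,"fingers":-0.25},{"dx":0,"dy":0,"dz":-4,"spin":0,"fingers":-0.25},{"dx":0,"dy":0,"dz":-8,"spin":0,"fingers":-0.25},{"dx":4,"dy":0,"dz":-12,"spin":0,"fingers":-0.25},{"dx":8,"dy":0,"dz":-15,"spin":0,"fingers":-0.25},{"dx":12,"dy":0,"dz":-16,"spin":0,"fingers":-0.25},{"dx":16,"dy":0,"dz":-16,"spin":0,"fingers":-0.25},{"dx":18,"dy":0,"dz":-16,"spin":0,"fingers":-0.25},{"dx":18,"dy":0,"dz":-16,"spin":0,"fingers":-0.25}]}}

```text
clock: 11.75
ee_pos: [0.6359, 0.0106, 0.2047]
orientation: [0.691, 0.723, 0.0, 0.0]
contact_force: [-0.4, -0.6, -0.2]
finger_gap: 0.0533
```

```bash
python3 - <<'E'
from h import *
to(.6435,-.1715,.0468,1.613)
a=cam('scene');b=cam('side');np.save('scene7.npy',a,allow_pickle=True)
A=a['image'][120:270,125:265,::-1];B=b['image'][120:330,240:450,::-1]
A=cv2.resize(A,(392,420),interpolation=cv2.INTER_CUBIC);B=cv2.resize(B,(400,420)[:1]+(420,),interpolation=cv2.INTER_CUBIC)
cv2.imwrite('pics/p7.png',np.hstack([A,B]))
c=a;hsv=cv2.cvtColor(cv2.resize(c['image'],None,fx=4,fy=4,interpolation=cv2.INTER_CUBIC),cv2.COLOR_RGB2HSV)
z=np.load('scene0.npy',allow_pickle=True).item()
for k,d in(('start',z),('now',a)):
    h=cv2.cvtColor(d['image'],cv2.COLOR_RGB2HSV)[110:190,150:260];m=cv2.moments(cv2.inRange(h,(105,130,40),(125,255,255)),True);print('blue',k,m['m00'],m['m10']/m['m00'],m['m01']/m['m00'])
E
```

```text
move cm [-18.23  -0.07  15.79] spin 0.003 yaw now 1.616 tcp [0.6359 0.0106 0.2047] tilt 0.0004 gap 0.0533 F [-0.4 -0.6 -0.2] t 11.75
blue start 1516.0 50.50395778364116 46.9155672823219
blue now 1483.0 50.354012137559 47.11665542818611
```

View pics/p7.png

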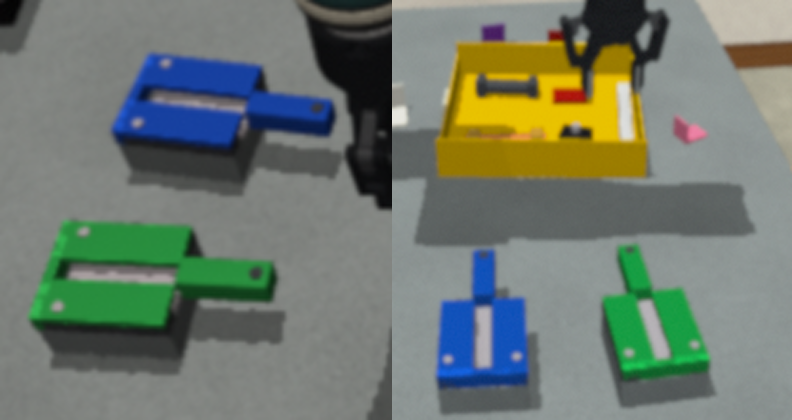

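The green gauge sits home like the blue one, with its handle meeting the lips at crop (178,275). The blue gauge is unmoved (0.25 px) and the bin parts are all in place. Handing in.

```bash
python3 -c "
from h import *
print(robot.job_done())"
```

```text
the job is handed in; nothing more can be done
None
```

The green gauge is in the green holder, pushed fully home and released, and the job was handed in at about 12 s of the 45 s allowed. The hand-in gives no verdict, so what follows is from my own checks.

- **Pick:** I gripped the handle 18 mm ahead of its middle at 80 N and lifted the gauge straight out of the bin. The other parts stayed put.
- **Insertion:** I slid the blade along the slot with the gauge level. It stopped hard at the lips, where the push rose to 18 N with no more travel. I then lowered it onto the slot floor, opened the jaws and drew the arm clear.
- **Last checks:** In the final pictures the handle meets the lips just as the blue gauge's does. The blue gauge moved about 0.25 px, which is within noise. The bin parts look undisturbed, though in that last picture the gripper partly hid the bracket. The tool force was close to zero.
- **Disagreements:** The two fixed cameras differed by about 5 mm on where the slot mouth is, so I used a point between them and relied on the contact to find the stop. One attempt to locate the blade tip across both views failed because of a bad colour mask in the side view. I checked instead that the blade lined up with the tool position, and it did, with no droop. I did not measure the final shoulder position to the millimetre.

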